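# Lay the coffee board for one guest

## Robot

A 7-joint arm with a two-finger parallel gripper is mounted at the origin on a cart in front of the work surface, level with it; the furniture and walls round the work are solid. World frame = base frame: x ahead of the robot, y to its left, z up, the work surface at z = 0. Lengths are in mm, angles in rad, forces in N, time in s.
With the tool pointing down it reaches from about 425 to 875 mm from the base axis. Payload 8.4 kg.
Tool frame: the origin (TCP) lies between the finger pads; the fingertips stand 19 mm ahead of it and the grasp point (between the pads) is the TCP (tips_ahead is the distance from the TCP to the fingertips, in mm); z points along the fingers, y is the line along which they close (so a half turn about z gives the same grasp; the last joint's range is limited). The gripper opens to 85 mm and grips with 20 to 120 N. Pads are 22 mm wide; open, the fingers measure 114 mm over their backs; the gripper's body (76 mm by 85 mm) begins 54 mm behind the grasp point. The pads swing forward as they close: fully open they stand 13 mm farther back than shut.
Start: joints at [-1.203, 0.333, 0.04, 1.465, -0.013, 1.343, -0.059], TCP at [292.517, 580.43, 250.308] pointing down, gripper open.
Joint ranges: [-2.58, 2.58], [-0.38, 2.09], [-1.3, 1.39], [0.25, 2.4], [-1.5, 4.64], [0.08, 2.09], [-2.65, 2.65]. Speed limits (rad/s): [2.22, 2.22, 2.79, 2.79, 3.14, 3.14, 3.14].

## Interface

Orientations are given as a unit quaternion [x, y, z, w].
In Python, from station import read_state, capture, camera_params, hand_in, spot_in, cut_out, tips_ahead gives the robot as it stands. The module is installed in compiled form; this text tells all that it offers.
- The arm moves only by the tool servo_tool, never from a script. Its argument "motion" is a list of rows, each an object with "dp": the shift along the world's x, y, z in mm, a list of three; "turn": the turn, a rotation vector about the world's x, y, z in degrees, a list of three; "fingers": the finger opening in mm, from 0 to 85.4. In form: [{"dp": [tx, ty, tz], "turn": [rx, ry, rz], "fingers": fingers}, ...]. A call has 1 to 8 rows; each row is the pose to reach, as a shift and turn from the pose commanded when the call began; what a row does not reach only later rows make up. A row lasts 1/8 s, in which the tool goes at most 62.5 mm and 10.7 degrees, less where a joint would pass 70% of its speed; a pose out of reach is approached as far as the arm can. A call with a gripper value outside its range is refused whole. The fingers move at their own pace and stop on an object; the grip force is fixed at half the most. Time passes only in rows, so rows that repeat a pose let the fingers close. It gives the time, the measured TCP pose, the force, the opening and the grip force at its end, in the units of the state.
- read_state(): the state, without advancing time (a new reading comes with each control period).
- capture(name): name is "scene" or "side" or "wrist"; returns the picture (420x560x3 uint8, red, green, blue); there is no depth.
- camera_params(name): a dict with "camera_matrix" (3x3 intrinsics, pixels), "distortion" ([k1, k2, p1, p2, k3] as OpenCV has them; the pictures are not rectified), "R" (3x3) and "t" (3): a world point X has camera coordinates R X + t; the wrist camera has in their place "T_tool_cam" (4x4, takes a point from camera to tool coordinates, whose origin is the TCP and whose axes are the flange's). Camera axes: x right, y down, z forward; pixel columns grow to the right and rows downward; lengths in mm; the calibration is good to about 2 mm. A picture is of the moment at which its call begins: read the wrist's pose just before it. camera_params takes no time and is no camera call.
- hand_in(): hands the job in; it is judged then, once.
Trained networks look in the newest picture that a camera, given by its name, has taken for a name from the list of things; names that differ only in an ending like _2 or _b are one class to them, and where a whole thing is asked for, a point or a joint stands for the part that bears it (a point fixed in the world has none). Each returns a list of dicts, best first, with "confidence" (0 to 1); they miss things now and then, are a little off and sometimes report something else, mostly with a low value. They report only what shows in the picture. A call takes as long as a camera call. They do not tell look-alikes from the thing itself.
- spot_in(camera, query): "location" ([x, y, z] in mm, in world coordinates, good to about 4 mm: the middle of the surface that is visible of it).
- cut_out(camera, query): "pixels" (420x560 bool, what is visible of it).
The state is a dict: "clock": time; "q": joint angles; "qvel": joint speeds; "joint_efforts": joint torques, N m; "ee_pos": TCP position; "eef_rot": TCP orientation; "wrist_force": force on the tool from outside, world axes, zero at the start; "moment": the same for the moment, N m; "gripper_width": finger opening in mm; "finger_force": force on a finger pad.
Only numpy, scipy, OpenCV 4.12 (cv2) and the standard library are available. Lean on these libraries where they do the work, as an engineer would, in place of code of your own. Each camera call takes 0.05 s, during which the arm holds its last target. There are 200 camera calls.

## Task

Lay the wooden board for one coffee round the sugar jar that stands on it, leaving about 4 cm clear between neighbours: to the jar's left, in a row along the board, the dropper bottle and then the shaker; squarely in front of the jar the oblong saucer, lengthwise along the board, with the small cup seated in its well, handle to the right. Lay the teaspoon to the right of the saucer, pointing straight back, bowl away from you, the end of its handle level with the saucer's front edge. Set things down without dropping them, and leave the sugar jar, the carafe, the dark mug and the timer where they are.

Things in the scene. Friction and masses are not known exactly. Their poses are not given: they have to be found in the camera images.
- serving_board: Dark wooden board, fixed, left or right of the robot, 360 x 200 mm, flat top 18 mm above the worktop, a low steel bow handle on each short end. Origin: centre of its underside; x to the back (away from the robot), y along its long edge to the left. The five things to lay stand on a grey ribbed drying mat (5 mm thick, fixed) beside it.
- sugar_jar: White round jar with a turned wooden lid and knob, 74 mm in diameter, 85 mm high; loose, stands on the back part of the board and stays there. Origin: centre of its underside; axes point as the board's. All places are reckoned from its centre along the board's axes.
- saucer: Oblong pale wooden saucer, 110 mm (its y) by 64 mm (its x), 15 mm thick, 90 g, with a round well in its middle, 52 mm wide, 5 mm deep. Origin: centre of its underside, z up. Lies flat on the mat, empty; take it across its 64 mm before the cup stands on it. Its place: centre 109 mm in front of the sugar jar's centre (a 40 mm gap), either way round.
- cup: Small white cup with one handle, 51 mm high, about 105 g; round body 59 mm across at the rim, tapering to a 42 mm foot. Origin on its underside's level; the round body's axis lies 13 mm from it along +y, the handle points along -y, to 42 mm from it. Grasp across its x. In the well its underside is 10 mm above the saucer's; handle to the right means axes as the board's.
- teaspoon: White teaspoon lying flat, 137 mm long, 28 mm wide at the bowl, 13 mm high, 20 g. Origin: mid-length, on its underside; x from handle to bowl. It grips like a solid wedge: 15 mm from the origin towards the handle end 18 mm wide, 11 mm high. Its place: 109 mm right of the sugar jar's centre (40 mm gap from saucer to bowl edge), mid-length 72 mm in front of it, x to the back.
- dropper_bottle: Slender amber glass bottle with a paper label and a black rubber dropper top; round body 33 mm in diameter up to 70 mm, 102 mm high in all, about 70 g. Origin: centre of its underside, z up. Its place: 94 mm to the left of the sugar jar's centre.
- shaker: Glass sprinkling shaker (for chocolate) with grey contents and a domed grey perforated cap (part of it), 44 mm in diameter, 90 mm high. Origin: centre of its underside, z up. Its place: 80 mm to the left of the dropper bottle, 174 mm to the left of the sugar jar's centre.
- carafe: Glass coffee carafe with a black lid and handle, 144 mm high, on the worktop at the right; a bystander, to be left alone. Origin: on its underside.
- dark_mug: Large dark mug, 86 mm wide, 99 mm high, on the worktop at the left; a bystander, to be left alone. Origin: on its underside.
- timer: White and black wind-up kitchen timer, 62 mm in diameter, 54 mm high, on the worktop at the right; a bystander, to be left alone. Origin: centre of its underside.
Mind the look-alikes: they are no part of the job. What is shaped like the shaker but green is not meant.

How it is judged:
By the outcome, as a careful person would: the job done as asked, in the order asked, and still so for the second after the job is handed in, with the robot touching nothing.
It also fails if it takes over 104 s, if anything falls off the work surface, if the arm or the gripper's body presses on something with over 40 N, if the wrist force passes 120 N, or if a joint passes its speed limit or range.

## Working session

There is one attempt and no reset: what is moved stays moved. The work goes in short steps, Python scripts to look and compute and a tool call to move; the robot and the scene stay as the last step left them, time stands still between calls to the robot, and variables do not carry over. Pictures are saved under pics/ and viewed, at most 14 in all, crops included, and the job is handed in when it is done.

Besides the shell and the picture viewer there is one more tool, called after "Call:" by a JSON object that holds its "name" and its "arguments", one argument or row to a line. servo_tool: Moves the arm, as the interface text tells. Its arguments: {"type":"object","properties":{"motion":{"type":"array","items":{"type":"object","properties":{"dp":{"type":"array","items":{"type":"number"}},"turn":{"type":"array","items":{"type":"number"}},"fingers":{"type":"number"}}}}},"required":["motion"]}

```bash
mkdir -p pics; cat > h.py <<'E'
import numpy as np, cv2
from station import *
from scipy.spatial.transform import Rotation as Ro
def snap(c,fn=None):
    st=read_state(); im=capture(c)
    if fn: cv2.imwrite('pics/'+fn+'.png',im[:,:,::-1])
    return st,im
def cam(c,st=None):
    p=camera_params(c); K=np.array(p['camera_matrix']);D=np.array(p['distortion'],float)
    if 'R' in p: return K,D,np.array(p['R']),np.array(p['t'])
    T=np.array(p['T_tool_cam']); Rt=Ro.from_quat(st['eef_rot']).as_matrix()
    Rc=Rt@T[:3,:3]; o=Rt@T[:3,3]+np.array(st['ee_pos'])
    return K,D,Rc.T,-Rc.T@o
def ray(C,uv,z):
    K,D,R,t=C
    n=cv2.undistortPoints(np.array(uv,float).reshape(-1,1,2),K,D).reshape(-1,2)
    d=np.c_[n,np.ones(len(n))]@R; o=-R.T@t
    return o+d*((z-o[2])/d[:,2])[:,None]
def proj(C,X):
    K,D,R,t=C
    return cv2.projectPoints(np.array(X,float).reshape(-1,1,3),cv2.Rodrigues(R)[0],t,K,D)[0].reshape(-1,2)
E
python3 - <<'E'
from h import *
_,a=snap('scene'); _,b=snap('side')
cv2.imwrite('pics/a.png',np.vstack([cv2.resize(a,(400,300)),cv2.resize(b,(400,300))])[:,:,::-1]) 
cv2.imwrite('pics/scene0.png',a[:,:,::-1]);cv2.imwrite('pics/side0.png',b[:,:,::-1])
for c in('scene','side'):
  C=cam(c); print(c,'at',(-C[2].T@C[3]).round())
  for q in 'serving_board sugar_jar saucer cup teaspoon dropper_bottle shaker carafe dark_mug timer'.split():
    print(q,[(np.round(d['location']).tolist(),round(d['confidence'],2)) for d in spot_in(c,q)][:3])
s=read_state();print(s['clock'],s['ee_pos'],s['eef_rot'],tips_ahead)
E
```

```text
scene at [-655.  642.  709.]
serving_board [([450.0, -132.0, 20.0], 0.75)]
sugar_jar [([488.0, -250.0, 63.0], 0.5)]
saucer [([406.0, 296.0, 22.0], 0.71)]
cup [([506.0, 132.0, 42.0], 0.68), ([412.0, 164.0, 11.0], 0.36)]
teaspoon [([414.0, 164.0, 13.0], 0.56)]
dropper_bottle [([497.0, 322.0, 53.0], 0.85)]
shaker [([499.0, 222.0, 50.0], 0.76), ([405.0, 424.0, 52.0], 0.69)]
carafe [([477.0, -554.0, 110.0], 0.5)]
dark_mug [([514.0, 508.0, 71.0], 0.88)]
timer []
side at [  467. -1742.  1355.]
serving_board [([433.0, -257.0, 25.0], 0.83)]
sugar_jar [([506.0, -299.0, 78.0], 0.78)]
saucer [([411.0, 287.0, 16.0], 0.52)]
cup [([516.0, 117.0, 47.0], 0.66)]
teaspoon [([416.0, 158.0, 10.0], 0.44)]
dropper_bottle []
shaker [([517.0, 203.0, 67.0], 0.59)]
carafe [([527.0, -580.0, 104.0], 0.85)]
dark_mug [([546.0, 479.0, 69.0], 0.57)]
timer [([412.0, -516.0, 36.0], 0.8), ([435.0, -259.0, 18.0], 0.61)]
1.1 [292.51696173 580.42388137 250.29669837] [ 2.31303953e-01  9.72881535e-01 -2.57919775e-05 -7.94137813e-06] 19.0
```

View pics/scene0.png

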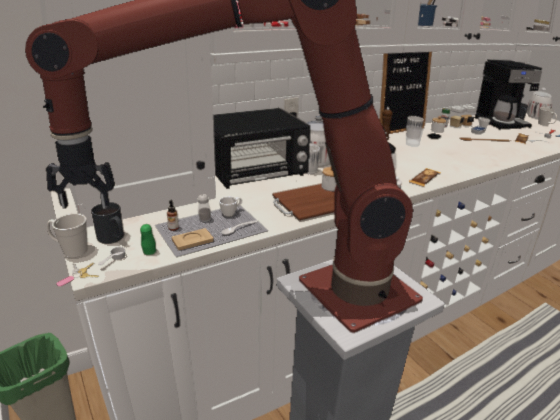

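View pics/side0.png

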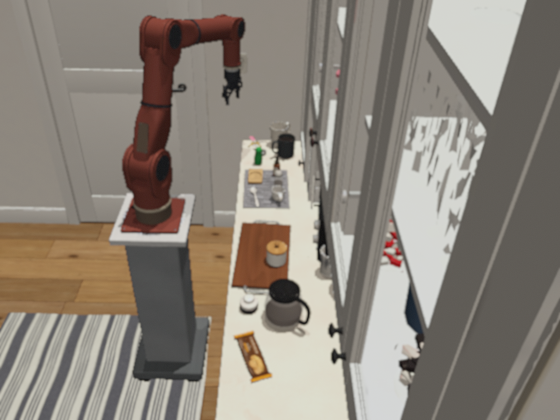

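Call:
{"name": "servo_tool", "arguments": {
  "motion": [
    {"dp": [30, -60, 20], "turn": [0, 0, -10], "fingers": 80},
    {"dp": [55, -115, 40], "turn": [0, 0, -20], "fingers": 80},
    {"dp": [80, -170, 60], "turn": [0, 0, -30], "fingers": 80},
    {"dp": [100, -225, 80], "turn": [0, 0, -40], "fingers": 80},
    {"dp": [120, -280, 90], "turn": [0, 0, -50], "fingers": 80},
    {"dp": [140, -335, 100], "turn": [0, 0, -60], "fingers": 80},
    {"dp": [140, -335, 100], "turn": [0, 0, -63.3], "fingers": 80}
  ]
}}

```text
clock: 1.98
ee_pos: [434.9, 240.4, 352.1]
eef_rot: [0.712, 0.703, 0.001, 0.0]
wrist_force: [-0.2, 0.4, 0.1]
gripper_width: 80.0
finger_force: 0.0
```

```bash
python3 - <<'E'
from h import *
st,im=snap('wrist','w0');C=cam('wrist',st)
print(np.round(camera_params('wrist')['T_tool_cam'],2),st['clock'],st['ee_pos'],st['eef_rot'],st['qvel'].max() if hasattr(st['qvel'],'max') else st['qvel'],st['q'])
print('view',ray(C,[[0,0],[559,0],[559,419],[0,419]],5).round())
for q in 'saucer cup teaspoon dropper_bottle shaker'.split():
    print(q,[(np.round(d['location']).tolist(),round(d['confidence'],2)) for d in spot_in('wrist',q)][:3])
E
```

```text
[[  -0.     -0.96   -0.29   75.42]
 [   1.     -0.     -0.      0.45]
 [   0.     -0.29    0.96 -123.59]
 [   0.      0.      0.      1.  ]] 1.975 [434.90623222 240.44813265 352.05810149] [7.11511748e-01 7.02672656e-01 1.44814963e-03 2.71035815e-04] 0.024169435351655572 [-0.93594068 -0.03345712  0.33407444  1.67700509  0.01102499  1.49325427
 -0.61536179]
view [[  75.  462.    5.]
 [ 808.  453.    5.]
 [ 992. -277.    5.]
 [-124. -260.    5.]]
saucer [([407.0, 293.0, 16.0], 0.88)]
cup [([513.0, 123.0, 38.0], 0.75)]
teaspoon [([412.0, 170.0, 11.0], 0.71)]
dropper_bottle [([500.0, 322.0, 68.0], 0.87)]
shaker [([422.0, 410.0, 62.0], 0.8), ([509.0, 230.0, 88.0], 0.72)]
```

View pics/w0.png

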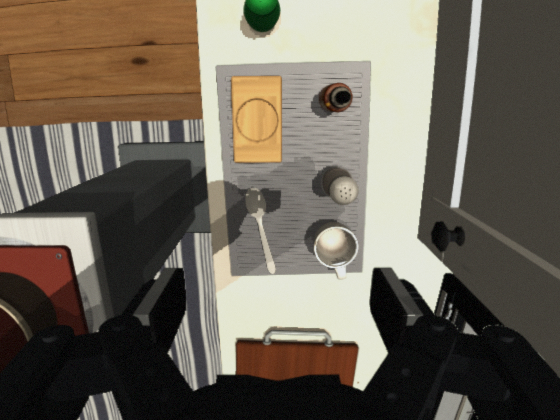

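```bash
cat >> h.py <<'E'
def mask(c,q,i=0):
    r=cut_out(c,q); return r[i]['pixels'].astype(np.uint8) if len(r)>i else None
def rect(C,m,z):
    cs=max(cv2.findContours(m,cv2.RETR_EXTERNAL,cv2.CHAIN_APPROX_NONE)[0],key=cv2.contourArea).reshape(-1,2)
    P=ray(C,cs,z)[:,:2].astype(np.float32)
    return cv2.minAreaRect(P),P
E
python3 - <<'E'
from h import *
st,im=snap('wrist');C=cam('wrist',st)
r,P=rect(C,mask('wrist','saucer'),20);print('saucer',r)
r,P=rect(C,mask('wrist','teaspoon'),10);print('spoon',r)
mu=P.mean(0);u,s,v=np.linalg.svd(P-mu,full_matrices=False);print(mu,v[0],np.degrees(np.arctan2(*v[0][::-1])),P[P[:,1].argmax()],P[P[:,1].argmin()])
m=mask('wrist','cup');r,P=rect(C,m,56);print('cup',r)
for nm,uv,z in(('dropper',(341,97),105),('shaker',(343,190),93),('cuprim',(336,246),56),('handle tip',(341,277),45),('mat FL',(218,66),5),('mat BL',(370,61),5),('matBR',(363,272),5),('matFR',(230,276),5)):
    print(nm,ray(C,[uv],z).round(1))
# rim circle: hough on cup/shaker/dropper crops
for nm,i in(('dropper_bottle',0),('shaker',0),('shaker',1),('cup',0)):
    m=mask('wrist',nm,i)
    if m is None: print(nm,'none');continue
    ys,xs=np.nonzero(m);print(nm,i,xs.min(),xs.max(),ys.min(),ys.max())
c=cv2.resize(im[50:290,210:380],None,fx=3.3,fy=2.5*1.0,interpolation=cv2.INTER_CUBIC)
c=cv2.resize(im[50:290,210:390],(450,600),interpolation=cv2.INTER_CUBIC);cv2.imwrite('pics/w0c.png',c[:,:,::-1])
E
```

```text
saucer ((409.3379821777344, 294.96826171875), (109.09603881835938, 64.77619934082031), 88.28131866455078)
spoon ((408.1758728027344, 138.176025390625), (28.17572593688965, 132.98892211914062), 7.350158214569092)
[410.96124 142.00896] [ 0.20871106 -0.97797734] -77.95317 [401.8606 204.0556] [423.47052  73.47892]
cup ((513.0574951171875, 130.86752319335938), (58.447872161865234, 79.77245330810547), 43.38983917236328)
dropper [[496.3 327.5 105. ]]
shaker [[505.8 226.6  93. ]]
cuprim [[508.1 142.   56. ]]
handle tip [[519.6  90.7  45. ]]
mat FL [[355.4 367.1   5. ]]
mat BL [[548.9 374.1   5. ]]
matBR [[560.7  77.4   5. ]]
matFR [[359.9  70.5   5. ]]
dropper_bottle 0 323 357 89 117
shaker 0 323 361 170 210
shaker 1 249 285 0 35
cup 0 316 359 227 284
```

View pics/w0c.png

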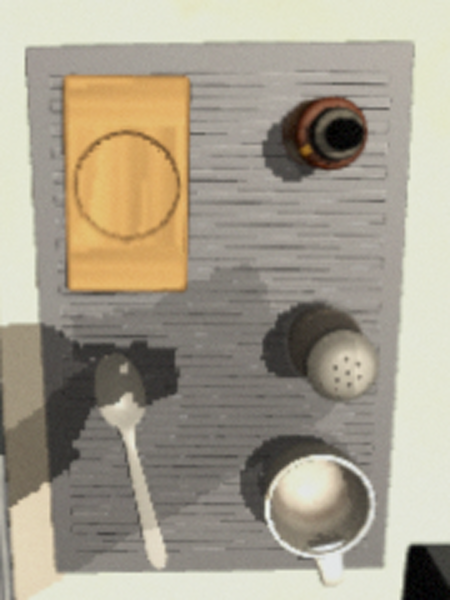

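```bash
python3 - <<'E'
from h import *
st=read_state();C=cam('wrist',st)
f=lambda u,v:(210+u/2.5,50+v/2.5)
for nm,uv,z in(('dropper',f(343,133),105),('shaker',f(342,367),92),('cuprim',f(320,506),56),('handle tip',f(330,582),45),('sp bowl',f(119,355),12),('sp end',f(156,565),10),('sau',f(127,186),20),('mat FL',f(27,47),5),('mat BL',f(412,42),5),('matBR',f(384,570),5),('matFR',f(57,573),5)):
    print(nm,ray(C,[uv],z).round(1))
E
```

```text
dropper [[503.8 320.5 105. ]]
shaker [[511.3 217.3  92. ]]
cuprim [[511.5 131.8  56. ]]
handle tip [[521.8  80.5  45. ]]
sp bowl [[404.6 202.4  12. ]]
sp end [[424.2  72.7  10. ]]
sau [[410.7 293.8  20. ]]
mat FL [[359.7 363.1   5. ]]
mat BL [[556.5 366.1   5. ]]
matBR [[562.6  66.    5. ]]
matFR [[364.   64.4   5. ]]
```

```bash
python3 - <<'E'
from h import *
st=read_state();print(st['clock'],st['ee_pos'],st['eef_rot'])
E
```

```text
2.675 [432.46841359 245.56566027 350.25051341] [ 7.07266634e-01  7.06946888e-01 -8.35864325e-05  3.14858506e-06]
```

Call:
{"name": "servo_tool", "arguments": {
  "motion": [
    {"dp": [35, 40, -60], "turn": [0, 0, 0], "fingers": 60},
    {"dp": [70, 78, -110], "turn": [0, 0, 0], "fingers": 60},
    {"dp": [70, 78, -165], "turn": [0, 0, 0], "fingers": 60},
    {"dp": [70, 78, -190], "turn": [0, 0, 0], "fingers": 60},
    {"dp": [70, 78, -190], "turn": [0, 0, 0], "fingers": 60}
  ]
}}

```text
clock: 3.3
ee_pos: [500.9, 322.5, 157.2]
eef_rot: [0.707, 0.707, -0.003, -0.0]
wrist_force: [-0.0, -0.2, 0.7]
gripper_width: 60.1
finger_force: 0.0
```

```bash
python3 - <<'E'
from h import *
st,im=snap('wrist','w1');C=cam('wrist',st);print(st['clock'],st['ee_pos'],st['eef_rot'],proj(C,[[503.8,320.5,107]]))
print([(np.round(d['location']).tolist(),round(d['confidence'],2)) for d in spot_in('wrist','dropper_bottle')])
E
```

```text
3.3 [500.92892736 322.49201402 157.23171842] [ 7.07277187e-01  7.06929246e-01 -3.16295437e-03 -1.31028274e-04] [[283.05389661 250.01223957]]
[([503.0, 330.0, 68.0], 0.67)]
```

View pics/w1.png

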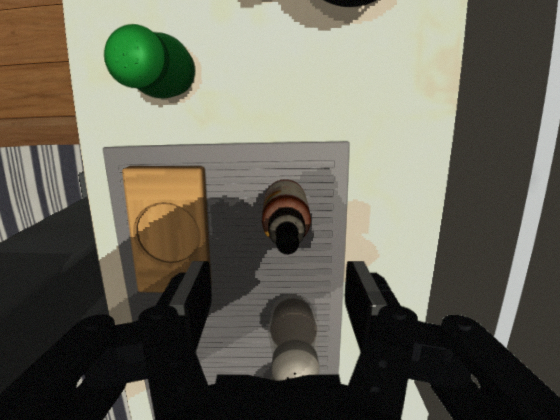

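```bash
python3 - <<'E'
from h import *
st,im=snap('wrist');C=cam('wrist',st);print(st['clock'],st['ee_pos'],C[0][0,0])
m=mask('wrist','dropper_bottle');ys,xs=np.nonzero(m);print(xs.min(),xs.max(),ys.min(),ys.max())
P=proj(C,[[503.8,320.5,107],[503.8,320.5,75],[503.8,320.5,5]]);print(P)
print(ray(C,[(288,237)],105),ray(C,[(287,215)],75), ray(C,[(278,250)],105))
cv2.imwrite('pics/w1c.png',cv2.resize(im[150:270,220:360],(700,600))[:,:,::-1])
E
```

```text
3.4 [503.00163879 323.54688296 161.69025894] 347.0349984822723
258 305 180 252
[[278.73220553 248.89082127]
 [278.61830049 228.85106565]
 [278.4514367  199.64945894]]
[[508.97981983 326.82670757 105.        ]] [[509.15170407 329.90740678  75.        ]] [[503.39002644 318.93962306 105.        ]]
```

View pics/w1c.png

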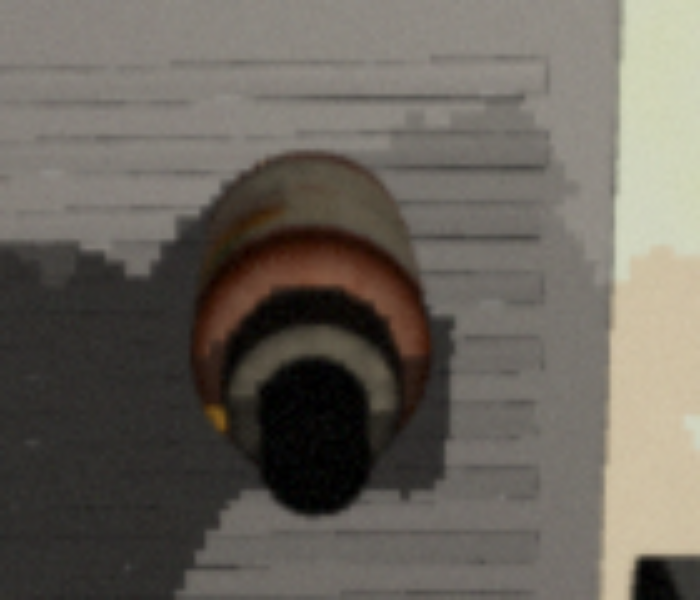

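Call:
{"name": "servo_tool", "arguments": {
  "motion": [
    {"dp": [3.5, 1.5, -50], "turn": [0, 0, 0], "fingers": 60},
    {"dp": [3.5, 1.5, -100], "turn": [0, 0, 0], "fingers": 60},
    {"dp": [3.5, 1.5, -100], "turn": [0, 0, 0], "fingers": 60},
    {"dp": [3.5, 1.5, -100], "turn": [0, 0, 0], "fingers": 60},
    {"dp": [3.5, 1.5, -100], "turn": [0, 0, 0], "fingers": 20},
    {"dp": [3.5, 1.5, -100], "turn": [0, 0, 0], "fingers": 20},
    {"dp": [3.5, 1.5, -100], "turn": [0, 0, 0], "fingers": 20},
    {"dp": [3.5, 1.5, -100], "turn": [0, 0, 0], "fingers": 20}
  ]
}}

```text
clock: 4.5
ee_pos: [507.0, 325.9, 62.8]
eef_rot: [0.707, 0.707, 0.002, -0.0]
wrist_force: [-2.4, -1.5, 10.7]
gripper_width: 30.3
finger_force: 58.8
```

Call:
{"name": "servo_tool", "arguments": {
  "motion": [
    {"dp": [0, 0, 30], "turn": [0, 0, 0], "fingers": 20},
    {"dp": [0, 0, 80], "turn": [0, 0, 0], "fingers": 20},
    {"dp": [-10, -45, 120], "turn": [0, 0, 0], "fingers": 20},
    {"dp": [-20, -100, 145], "turn": [0, 0, 0], "fingers": 20},
    {"dp": [-30, -155, 170], "turn": [0, 0, 0], "fingers": 20},
    {"dp": [-40, -210, 190], "turn": [0, 0, 0], "fingers": 20},
    {"dp": [-50, -265, 210], "turn": [0, 0, 0], "fingers": 20},
    {"dp": [-60, -320, 230], "turn": [0, 0, 0], "fingers": 20}
  ]
}}

```text
clock: 5.5
ee_pos: [445.5, 2.9, 291.9]
eef_rot: [0.708, 0.707, 0.001, 0.0]
wrist_force: [0.9, 0.1, -0.1]
gripper_width: 30.2
finger_force: 59.9
```

Call:
{"name": "servo_tool", "arguments": {
  "motion": [
    {"dp": [0, -60, 10], "turn": [0, 0, 0], "fingers": 20},
    {"dp": [0, -120, 10], "turn": [0, 0, 0], "fingers": 20},
    {"dp": [0, -180, 10], "turn": [0, 0, 0], "fingers": 20},
    {"dp": [0, -225, 10], "turn": [0, 0, 0], "fingers": 20},
    {"dp": [0, -225, 10], "turn": [0, 0, 0], "fingers": 20},
    {"dp": [0, -225, 10], "turn": [0, 0, 0], "fingers": 20}
  ]
}}

```text
clock: 6.25
ee_pos: [446.0, -219.7, 300.7]
eef_rot: [0.707, 0.707, 0.0, -0.0]
wrist_force: [-0.6, -0.0, -0.0]
gripper_width: 30.1
finger_force: 59.9
```

```bash
python3 - <<'E'
from h import *
st,im=snap('wrist','w2');C=cam('wrist',st);print(st['clock'],st['ee_pos'],st['eef_rot'],st['wrist_force'],st['gripper_width'])
for q in('serving_board','sugar_jar'): print(q,[(np.round(d['location']).tolist(),round(d['confidence'],2)) for d in spot_in('wrist',q)])
m=mask('wrist','serving_board');r,P=rect(C,m,18);print(r)
m=mask('wrist','sugar_jar');ys,xs=np.nonzero(m);print(xs.min(),xs.max(),ys.min(),ys.max(),xs.mean(),ys.mean())
E
```

```text
6.25 [ 446.03960998 -219.67967108  300.66986257] [ 7.07422955e-01  7.06790296e-01  4.87131334e-04 -5.24274313e-05] [-0.55847895 -0.01216723 -0.01154795] 30.124983472097288
serving_board [([451.0, -161.0, 18.0], 0.76)]
sugar_jar [([500.0, -268.0, 86.0], 0.81)]
((454.83673095703125, -208.28453063964844), (348.0662536621094, 199.50787353515625), 86.78209686279297)
295 367 187 264 330.59809296781884 224.75303933253875
```

View pics/w2.png

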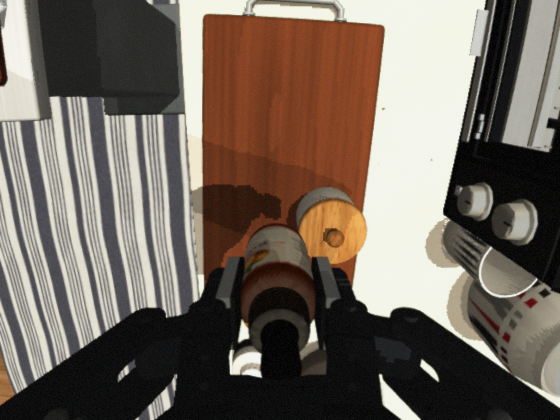

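```bash
cat >> h.py <<'E'
from scipy.optimize import minimize
def cylfit(C,m,p0,layers):
    """layers: list of (r,z); fit xy so hull of projected circles overlaps mask"""
    a=np.linspace(0,2*np.pi,40)
    def f(p):
        X=np.vstack([np.c_[p[0]+r*np.cos(a),p[1]+r*np.sin(a),0*a+z] for r,z in layers])
        h=cv2.convexHull(proj(C,X).astype(np.float32)); g=np.zeros(m.shape,np.uint8)
        cv2.fillPoly(g,[np.round(h*16).astype(np.int32)],1,shift=4)
        return 1-(g&m).sum()/max((g|m).sum(),1)
    r=minimize(f,p0,method='Nelder-Mead',options=dict(initial_simplex=[p0,[p0[0]+8,p0[1]],[p0[0],p0[1]+8]],xatol=.2,fatol=1e-4))
    return r.x,r.fun
E
python3 - <<'E'
from h import *
st,im=snap('wrist');C=cam('wrist',st);print(st['ee_pos'])
m=mask('wrist','sugar_jar')
for h in(84,88,92): print(h,cylfit(C,m,[500,-275],[(37,18),(37,70),(35,h),(9,103)]))
print('lid',ray(C,[(332,231)],80),ray(C,[(332,231)],86),'knob',ray(C,[(334,238)],100))
c=ray(C,[(205,16),(383,27),(355,285),(203,272)],18);print('corners FL BL, back edge pt, front edge pt',c.round(1))
for i,j in((3,0),(2,1)): d=c[j]-c[i];print('edge yaw',np.degrees(np.arctan2(-d[0],d[1])))
d=c[0]-c[1];print('end yaw',np.degrees(np.arctan2(-d[1],-d[0])),np.hypot(*d[:2]))
g=cv2.cvtColor(im,cv2.COLOR_RGB2HSV)
wood=((g[...,0]>8)&(g[...,0]<25)&(g[...,1]>90)&(g[...,2]>120)).astype(np.uint8);wood[:,:285]=0;wood[:,375:]=0;wood[:190]=0;wood[275:]=0
ys,xs=np.nonzero(wood);print(xs.min(),xs.max(),ys.min(),ys.max())
cv2.imwrite('pics/w2c.png',cv2.resize(im[170:290,260:400],(700,600))[:,:,::-1])
E
```

```text
[ 446.22052023 -219.17578473  300.36375147]
84 (array([ 504.96337891, -277.76635742]), np.float64(0.06914414414414416))
88 (array([ 504.5113678 , -275.69137573]), np.float64(0.09355828220858897))
92 (array([ 504.12963867, -273.80908203]), np.float64(0.12155282138311407))
lid [[ 503.82308966 -274.51099128   80.        ]] [[ 502.82479822 -272.23115865   86.        ]] knob [[ 502.87887107 -274.43412159  100.        ]]
corners FL BL, back edge pt, front edge pt [[ 368.   -52.5   18. ]
 [ 560.2  -62.8   18. ]
 [ 548.6 -374.6   18. ]
 [ 348.6 -355.5   18. ]]
edge yaw -3.6669478069433206
edge yaw -2.130998131857302
end yaw -3.080565713710199 192.43840087480143
299 366 190 274
```

View pics/w2c.png

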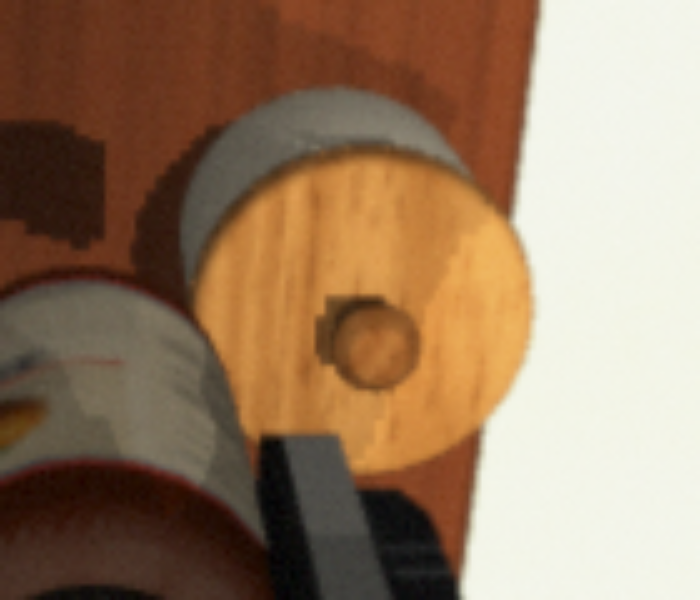

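Call:
{"name": "servo_tool", "arguments": {
  "motion": [
    {"dp": [30, 20, -40], "turn": [0, 0, 0], "fingers": 20},
    {"dp": [62.6, 39, -90], "turn": [0, 0, 0], "fingers": 20},
    {"dp": [62.6, 39, -145], "turn": [0, 0, 0], "fingers": 20},
    {"dp": [62.6, 39, -190], "turn": [0, 0, 0], "fingers": 20},
    {"dp": [62.6, 39, -212], "turn": [0, 0, 0], "fingers": 20},
    {"dp": [62.6, 39, -220], "turn": [0, 0, 0], "fingers": 20},
    {"dp": [62.6, 39, -220], "turn": [0, 0, 0], "fingers": 20},
    {"dp": [62.6, 39, -220], "turn": [0, 0, 0], "fingers": 20}
  ]
}}

```text
clock: 7.6
ee_pos: [509.4, -181.2, 81.5]
eef_rot: [0.707, 0.707, 0.001, 0.001]
wrist_force: [0.2, -0.2, -0.3]
gripper_width: 30.2
finger_force: 59.9
```

Call:
{"name": "servo_tool", "arguments": {
  "motion": [
    {"dp": [0, 0, -1.5], "turn": [0, 0, 0], "fingers": 20},
    {"dp": [0, 0, -3], "turn": [0, 0, 0], "fingers": 20},
    {"dp": [0, 0, -3], "turn": [0, 0, 0], "fingers": 20},
    {"dp": [0, 0, -3], "turn": [0, 0, 0], "fingers": 20}
  ]
}}

```text
clock: 8.1
ee_pos: [508.6, -181.1, 77.4]
eef_rot: [0.707, 0.707, 0.0, -0.0]
wrist_force: [0.9, 0.1, -0.7]
gripper_width: 30.4
finger_force: 59.9
```

Call:
{"name": "servo_tool", "arguments": {
  "motion": [
    {"dp": [0, 0, -1], "turn": [0, 0, 0], "fingers": 20},
    {"dp": [0, 0, -1.5], "turn": [0, 0, 0], "fingers": 20},
    {"dp": [0, 0, -2], "turn": [0, 0, 0], "fingers": 20},
    {"dp": [0, 0, -2], "turn": [0, 0, 0], "fingers": 20}
  ]
}}

```text
clock: 8.6
ee_pos: [508.7, -181.2, 75.9]
eef_rot: [0.707, 0.707, 0.0, -0.0]
wrist_force: [-2.8, 0.1, 7.5]
gripper_width: 30.7
finger_force: 60.9
```

Call:
{"name": "servo_tool", "arguments": {
  "motion": [
    {"dp": [0, 0, 0.5], "turn": [0, 0, 0], "fingers": 34},
    {"dp": [0, 0, 0.5], "turn": [0, 0, 0], "fingers": 40},
    {"dp": [0, 0, 0.5], "turn": [0, 0, 0], "fingers": 55},
    {"dp": [0, 0, 0.5], "turn": [0, 0, 0], "fingers": 60},
    {"dp": [0, 0, 40], "turn": [0, 0, 0], "fingers": 60},
    {"dp": [0, 0, 90], "turn": [0, 0, 0], "fingers": 60},
    {"dp": [-30, 30, 150], "turn": [0, 0, 0], "fingers": 60},
    {"dp": [-60, 90, 200], "turn": [0, 0, 0], "fingers": 60}
  ]
}}

```text
clock: 9.6
ee_pos: [459.6, -113.6, 257.1]
eef_rot: [0.709, 0.706, -0.0, 0.001]
wrist_force: [0.4, 2.4, 0.4]
gripper_width: 60.1
finger_force: 0.0
```

```bash
python3 - <<'E'
from h import *
for i in range(4): capture('wrist')
st,im=snap('wrist','w3');C=cam('wrist',st);print(st['clock'],st['ee_pos'],st['wrist_force'])
print([(np.round(d['location']).tolist(),round(d['confidence'],2)) for d in spot_in('wrist','dropper_bottle')+spot_in('wrist','sugar_jar')])
m=mask('wrist','dropper_bottle');print(cylfit(C,m,[508,-181],[(16.5,18),(16.5,86),(10,100),(6,120)]))
m=mask('wrist','sugar_jar');print(cylfit(C,m,[504,-275],[(37,18),(37,70),(36,82),(9,103)]))
E
```

```text
9.8 [ 460.49008306 -111.74794477  256.32450309] [ 0.62273007  0.37013872 -0.31087876]
[([505.0, -175.0, 79.0], 0.97)]
(array([ 506.46038818, -181.77786255]), np.float64(0.12846481876332627))
(array([ 505.28125 , -279.453125]), np.float64(0.058076923076923026))
```

View pics/w3.png

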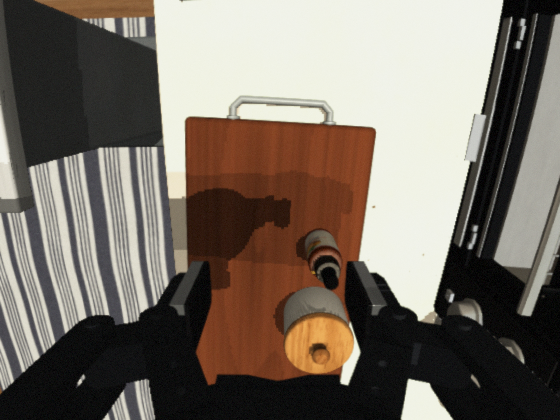

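Call:
{"name": "servo_tool", "arguments": {
  "motion": [
    {"dp": [10, 55, 0], "turn": [0, 0, 0], "fingers": 70},
    {"dp": [20, 110, 0], "turn": [0, 0, 0], "fingers": 70},
    {"dp": [30, 165, 0], "turn": [0, 0, 0], "fingers": 70},
    {"dp": [40, 220, 0], "turn": [0, 0, 0], "fingers": 70},
    {"dp": [50, 275, -20], "turn": [0, 0, 0], "fingers": 70},
    {"dp": [50, 329, -60], "turn": [0, 0, 0], "fingers": 70},
    {"dp": [50, 329, -75], "turn": [0, 0, 0], "fingers": 70},
    {"dp": [50, 329, -75], "turn": [0, 0, 0], "fingers": 70}
  ]
}}

```text
clock: 11.05
ee_pos: [509.6, 214.9, 178.2]
eef_rot: [0.708, 0.707, -0.003, 0.0]
wrist_force: [0.2, -0.7, 0.6]
gripper_width: 69.7
finger_force: 0.0
```

```bash
python3 - <<'E'
from h import *
# jar/dropper from w3
st0=dict(ee_pos=[460.49,-111.75,256.32],eef_rot=[.7075,.7067,0,0])
capture('wrist')
capture('wrist')
st,im=snap('wrist','w4');C=cam('wrist',st);print(st['clock'],st['ee_pos'],st['eef_rot'])
print([(np.round(d['location']).tolist(),round(d['confidence'],2)) for d in spot_in('wrist','shaker')])
for i in(0,1):
    m=mask('wrist','shaker',i)
    if m is not None:
        ys,xs=np.nonzero(m);print(xs.min(),xs.max(),ys.min(),ys.max(),cylfit(C,m,[511,217],[(22,5),(22,70),(20,84),(9,95)]))
C0=cam('wrist',st0);print('lid',ray(C0,[(319,343)],82),'knob',ray(C0,[(320,354)],103),'tip',ray(C0,[(331,280)],119),'corners',ray(C0,[(187,119),(374,127)],18))
E
```

```text
11.15 [510.93619688 214.45893303 180.77674642] [ 7.08353047e-01  7.05858112e-01 -3.90010449e-04  3.66672507e-04]
[([515.0, 230.0, 87.0], 0.7)]
254 308 170 239 (array([512.68601155, 219.87114191]), np.float64(0.23059475806451613))
lid [[ 503.06225468 -273.96176245   82.        ]] knob [[ 501.61705105 -270.36871304  103.        ]] tip [[ 505.48520999 -179.93308157  119.        ]] corners [[367.84155263 -51.97721182  18.        ]
 [559.47786899 -60.25955669  18.        ]]
```

View pics/w4.png

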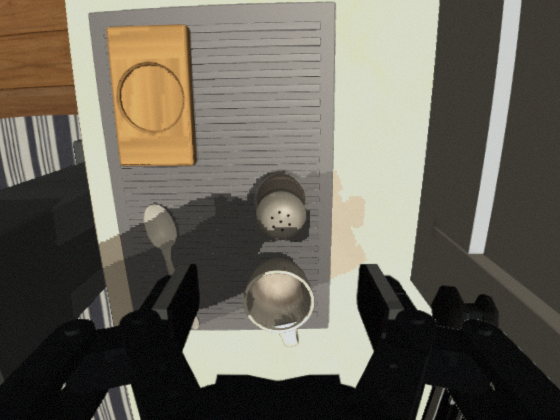

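Call:
{"name": "servo_tool", "arguments": {
  "motion": [
    {"dp": [1, 2.5, -40], "turn": [0, 0, 0], "fingers": 70},
    {"dp": [1, 2.5, -90], "turn": [0, 0, 0], "fingers": 70},
    {"dp": [1, 2.5, -129], "turn": [0, 0, 0], "fingers": 70},
    {"dp": [1, 2.5, -129], "turn": [0, 0, 0], "fingers": 70},
    {"dp": [1, 2.5, -129], "turn": [0, 0, 0], "fingers": 70}
  ]
}}

```text
clock: 11.98
ee_pos: [512.3, 219.0, 53.4]
eef_rot: [0.708, 0.707, 0.001, 0.0]
wrist_force: [0.1, 0.1, -0.6]
gripper_width: 69.8
finger_force: 0.0
```

Call:
{"name": "servo_tool", "arguments": {
  "motion": [
    {"dp": [0, 0, 0], "turn": [0, 0, 0], "fingers": 35},
    {"dp": [0, 0, 0], "turn": [0, 0, 0], "fingers": 30},
    {"dp": [0, 0, 0], "turn": [0, 0, 0], "fingers": 30},
    {"dp": [0, 0, 0], "turn": [0, 0, 0], "fingers": 30},
    {"dp": [0, 0, 0], "turn": [0, 0, 0], "fingers": 30}
  ]
}}

```text
clock: 12.6
ee_pos: [512.4, 219.5, 53.7]
eef_rot: [0.707, 0.707, 0.002, 0.0]
wrist_force: [-1.3, -0.3, 12.5]
gripper_width: 38.3
finger_force: 58.8
```

Call:
{"name": "servo_tool", "arguments": {
  "motion": [
    {"dp": [0, 0, 45], "turn": [0, 0, 0], "fingers": 30},
    {"dp": [0, -10, 95], "turn": [0, 0, 0], "fingers": 30},
    {"dp": [0, -65, 110], "turn": [0, 0, 0], "fingers": 30},
    {"dp": [0, -125, 110], "turn": [0, 0, 0], "fingers": 30},
    {"dp": [0, -185, 110], "turn": [0, 0, 0], "fingers": 30},
    {"dp": [0, -245, 100], "turn": [0, 0, 0], "fingers": 30},
    {"dp": [0, -300, 75], "turn": [0, 0, 0], "fingers": 30},
    {"dp": [0, -320.5, 40], "turn": [0, 0, 0], "fingers": 30}
  ]
}}

```text
clock: 13.6
ee_pos: [511.8, -105.3, 92.6]
eef_rot: [0.709, 0.705, 0.001, 0.001]
wrist_force: [0.7, 1.5, -0.8]
gripper_width: 38.2
finger_force: 60.7
```

Call:
{"name": "servo_tool", "arguments": {
  "motion": [
    {"dp": [0, 0, 0], "turn": [0, 0, 0], "fingers": 30},
    {"dp": [0, 0, 0], "turn": [0, 0, 0], "fingers": 30},
    {"dp": [0, 0, 0], "turn": [0, 0, 0], "fingers": 30}
  ]
}}

```text
clock: 13.98
ee_pos: [512.2, -100.3, 92.9]
eef_rot: [0.707, 0.708, 0.001, 0.0]
wrist_force: [0.4, 0.2, -1.2]
gripper_width: 38.0
finger_force: 60.7
```

Descend to contact near z≈66.5.

Call:
{"name": "servo_tool", "arguments": {
  "motion": [
    {"dp": [0, -0.5, -15], "turn": [0, 0, 0], "fingers": 30},
    {"dp": [0, -0.5, -23], "turn": [0, 0, 0], "fingers": 30},
    {"dp": [0, -0.5, -25], "turn": [0, 0, 0], "fingers": 30},
    {"dp": [0, -0.5, -26], "turn": [0, 0, 0], "fingers": 30},
    {"dp": [0, -0.5, -26.5], "turn": [0, 0, 0], "fingers": 30},
    {"dp": [0, -0.5, -27], "turn": [0, 0, 0], "fingers": 30},
    {"dp": [0, -0.5, -27], "turn": [0, 0, 0], "fingers": 30}
  ]
}}

```text
clock: 14.85
ee_pos: [511.0, -101.7, 66.5]
eef_rot: [0.707, 0.707, 0.001, -0.001]
wrist_force: [-16.2, 5.1, 39.6]
gripper_width: 37.9
finger_force: 67.0
```

Call:
{"name": "servo_tool", "arguments": {
  "motion": [
    {"dp": [0, 0, 1], "turn": [0, 0, 0], "fingers": 30},
    {"dp": [0, 0, 1.8], "turn": [0, 0, 0], "fingers": 30},
    {"dp": [0, 0, 1.8], "turn": [0, 0, 0], "fingers": 30}
  ]
}}

```text
clock: 15.22
ee_pos: [510.8, -101.7, 66.7]
eef_rot: [0.707, 0.707, 0.0, -0.001]
wrist_force: [-6.8, 2.4, 13.6]
gripper_width: 37.8
finger_force: 63.0
```

Call:
{"name": "servo_tool", "arguments": {
  "motion": [
    {"dp": [0, 0, 1.8], "turn": [0, 0, 0], "fingers": 42},
    {"dp": [0, 0, 1.8], "turn": [0, 0, 0], "fingers": 55},
    {"dp": [0, 0, 1.8], "turn": [0, 0, 0], "fingers": 75},
    {"dp": [0, 0, 1.8], "turn": [0, 0, 0], "fingers": 80},
    {"dp": [0, 0, 40], "turn": [0, 0, 0], "fingers": 80},
    {"dp": [0, 0, 90], "turn": [0, 0, 0], "fingers": 80},
    {"dp": [-5, 20, 140], "turn": [0, 0, 0], "fingers": 80},
    {"dp": [-20, 80, 150], "turn": [0, 0, 0], "fingers": 80}
  ]
}}

```text
clock: 16.23
ee_pos: [493.0, -24.3, 219.7]
eef_rot: [0.71, 0.705, 0.002, 0.002]
wrist_force: [0.7, 1.7, -0.8]
gripper_width: 79.7
finger_force: 0.0
```

```bash
python3 - <<'E'
from h import *
for i in range(3): capture('wrist')
st,im=snap('wrist','w5');C=cam('wrist',st);print(st['clock'],st['ee_pos'],st['eef_rot'])
m=mask('wrist','shaker');ys,xs=np.nonzero(m);print(xs.min(),xs.max(),ys.min(),ys.max(),cylfit(C,m,[511,-101],[(22,18),(22,83),(20,97),(9,108)]))
m=mask('wrist','dropper_bottle');print(cylfit(C,m,[508,-181],[(16.5,18),(16.5,86),(10,100),(6,120)]))
m=mask('wrist','sugar_jar')
if m is not None: print(cylfit(C,m,[504,-275],[(37,18),(37,70),(36,82),(9,103)]))
E
```

```text
16.375 [491.13466937 -18.8776553  217.03029021] [ 7.05366570e-01  7.08841696e-01  1.17573419e-03 -2.63948011e-04]
275 322 253 328 (array([ 510.21972656, -104.80908203]), np.float64(0.2053252813615153))
(array([ 505.70336914, -172.65344238]), np.float64(0.3846439169139466))
(array([ 504., -275.]), np.float64(1.0))
```

View pics/w5.png

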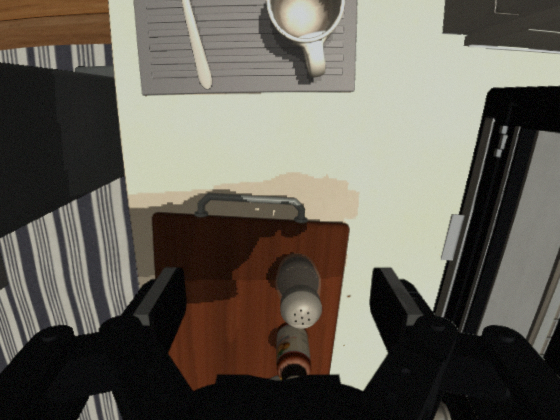

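Call:
{"name": "servo_tool", "arguments": {
  "motion": [
    {"dp": [-15, 55, 0], "turn": [0, 0, 0], "fingers": 80},
    {"dp": [-30, 110, 0], "turn": [0, 0, 0], "fingers": 80},
    {"dp": [-45, 165, 0], "turn": [0, 0, -1.7], "fingers": 80},
    {"dp": [-60, 220, 0], "turn": [0, 0, -1.7], "fingers": 80},
    {"dp": [-72, 275, -20], "turn": [0, 0, -1.7], "fingers": 80},
    {"dp": [-81, 314, -50], "turn": [0, 0, -1.7], "fingers": 80},
    {"dp": [-81, 314, -70], "turn": [0, 0, -1.7], "fingers": 80},
    {"dp": [-81, 314, -70], "turn": [0, 0, -1.7], "fingers": 80}
  ]
}}

```text
clock: 17.58
ee_pos: [410.0, 290.1, 144.5]
eef_rot: [0.718, 0.696, -0.002, 0.0]
wrist_force: [0.4, -0.4, 0.3]
gripper_width: 79.7
finger_force: 0.0
```

```bash
python3 - <<'E'
from h import *
for i in range(2): capture('wrist')
st,im=snap('wrist','w6');C=cam('wrist',st);print(st['clock'],st['ee_pos'],st['eef_rot'])
m=mask('wrist','saucer');r,P=rect(C,m,20);print('saucer',r)
print(spot_in('wrist','saucer')[0]['location'])
E
```

```text
17.675 [411.13136125 290.64765811 146.66675411] [ 7.18637968e-01  6.95384356e-01 -1.53858578e-04  2.11514011e-04]
saucer ((409.46234130859375, 295.4361572265625), (108.86747741699219, 63.27027130126953), 89.34677124023438)
[404.6, 297.7, 16.8]
```

View pics/w6.png

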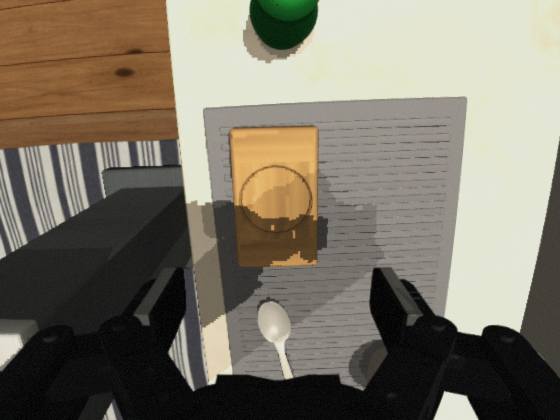

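Call:
{"name": "servo_tool", "arguments": {
  "motion": [
    {"dp": [-1.5, 4.5, -50], "turn": [0, 0, 0], "fingers": 82},
    {"dp": [-1.5, 4.5, -100], "turn": [0, 0, 0], "fingers": 82},
    {"dp": [-1.5, 4.5, -116], "turn": [0, 0, 0], "fingers": 82},
    {"dp": [-1.5, 4.5, -116], "turn": [0, 0, 0], "fingers": 82},
    {"dp": [-1.5, 4.5, -116], "turn": [0, 0, 0], "fingers": 82}
  ]
}}

```text
clock: 18.45
ee_pos: [409.9, 297.1, 32.2]
eef_rot: [0.718, 0.696, 0.001, -0.0]
wrist_force: [0.4, -0.1, -0.1]
gripper_width: 82.1
finger_force: 0.0
```

```bash
python3 - <<'E'
from h import *
import station
st,im=snap('wrist','w7');C=cam('wrist',st);print(st['clock'],st['ee_pos'],station.tips_ahead)
_,s=snap('scene'); cv2.imwrite('pics/s7.png',cv2.resize(s[170:260,130:270],(780,500),interpolation=cv2.INTER_CUBIC)[:,:,::-1])
E
```

```text
18.45 [409.93619134 297.05070331  32.2425368 ] 19.0
```

View pics/s7.png

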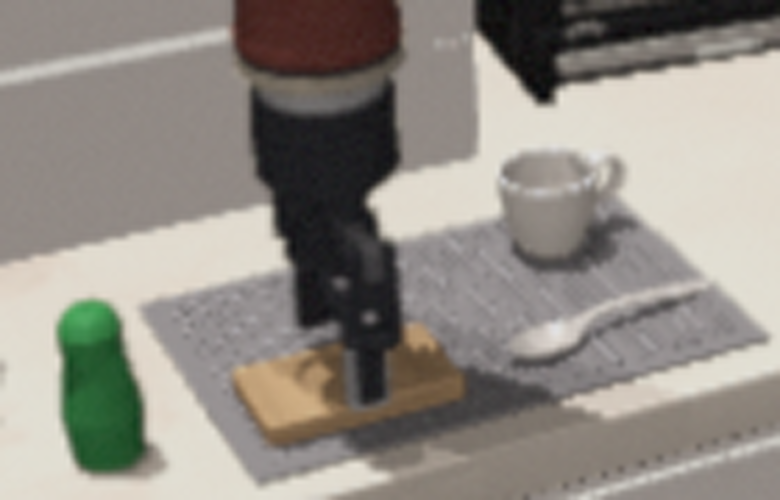

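Call:
{"name": "servo_tool", "arguments": {
  "motion": [
    {"dp": [0, -0.5, -2], "turn": [0, 0, 0], "fingers": 82},
    {"dp": [0, -0.5, -4], "turn": [0, 0, 0], "fingers": 82},
    {"dp": [0, -0.5, -4.5], "turn": [0, 0, 0], "fingers": 82},
    {"dp": [0, -0.5, -4.5], "turn": [0, 0, 0], "fingers": 82}
  ]
}}

```text
clock: 19.05
ee_pos: [408.7, 295.7, 25.8]
eef_rot: [0.718, 0.696, -0.0, -0.0]
wrist_force: [0.1, -0.8, 0.0]
gripper_width: 81.9
finger_force: 0.0
```

Call:
{"name": "servo_tool", "arguments": {
  "motion": [
    {"dp": [0.5, 0, -1], "turn": [0, 0, 0], "fingers": 82},
    {"dp": [0.5, 0, -2], "turn": [0, 0, 0], "fingers": 82},
    {"dp": [0.5, 0, -3], "turn": [0, 0, 0], "fingers": 82},
    {"dp": [0.5, 0, -3], "turn": [0, 0, 0], "fingers": 82}
  ]
}}

```text
clock: 19.55
ee_pos: [409.1, 295.7, 22.7]
eef_rot: [0.718, 0.696, -0.0, 0.0]
wrist_force: [1.0, -0.4, 0.3]
gripper_width: 82.2
finger_force: 0.0
```

Call:
{"name": "servo_tool", "arguments": {
  "motion": [
    {"dp": [0.3, 0, -2], "turn": [0, 0, 0], "fingers": 82},
    {"dp": [0.3, 0, -3.5], "turn": [0, 0, 0], "fingers": 82},
    {"dp": [0.3, 0, -3.5], "turn": [0, 0, 0], "fingers": 75},
    {"dp": [0.3, 0, -3.5], "turn": [0, 0, 0], "fingers": 68},
    {"dp": [0.3, 0, -3.5], "turn": [0, 0, 0], "fingers": 50},
    {"dp": [0.3, 0, -3.5], "turn": [0, 0, 0], "fingers": 50},
    {"dp": [0.3, 0, -3.5], "turn": [0, 0, 0], "fingers": 50}
  ]
}}

```text
clock: 20.42
ee_pos: [409.6, 295.8, 20.1]
eef_rot: [0.718, 0.696, 0.0, -0.0]
wrist_force: [-1.9, -2.5, 9.4]
gripper_width: 62.7
finger_force: 65.2
```

Call:
{"name": "servo_tool", "arguments": {
  "motion": [
    {"dp": [0, 0, 40], "turn": [0, 0, 0], "fingers": 50},
    {"dp": [5, -15, 95], "turn": [0, 0, 0], "fingers": 50},
    {"dp": [18, -65, 140], "turn": [0, 0, 0], "fingers": 50},
    {"dp": [30, -122, 160], "turn": [0, 0, -1], "fingers": 50},
    {"dp": [40, -180, 160], "turn": [0, 0, -1], "fingers": 50},
    {"dp": [45, -240, 160], "turn": [0, 0, -1], "fingers": 50},
    {"dp": [48, -300, 160], "turn": [0, 0, -1], "fingers": 50},
    {"dp": [48, -360, 160], "turn": [0, 0, -1], "fingers": 50}
  ]
}}

```text
clock: 21.42
ee_pos: [457.3, -66.2, 179.5]
eef_rot: [0.724, 0.69, 0.001, 0.0]
wrist_force: [0.9, -0.9, -1.3]
gripper_width: 62.6
finger_force: 66.6
```

Call:
{"name": "servo_tool", "arguments": {
  "motion": [
    {"dp": [-15, -55, 0], "turn": [0, 0, 0], "fingers": 50},
    {"dp": [-35, -110, 0], "turn": [0, 0, 0], "fingers": 50},
    {"dp": [-50, -160, -10], "turn": [0, 0, 0], "fingers": 50},
    {"dp": [-63, -204, -40], "turn": [0, 0, 0], "fingers": 50},
    {"dp": [-63, -204, -90], "turn": [0, 0, 0], "fingers": 50},
    {"dp": [-63, -204, -120], "turn": [0, 0, 0], "fingers": 50},
    {"dp": [-63, -204, -120], "turn": [0, 0, 0], "fingers": 50},
    {"dp": [-63, -204, -120], "turn": [0, 0, 0], "fingers": 50}
  ]
}}

```text
clock: 22.42
ee_pos: [395.0, -268.7, 60.5]
eef_rot: [0.724, 0.69, 0.0, 0.0]
wrist_force: [0.2, 0.5, -1.1]
gripper_width: 62.6
finger_force: 66.5
```

Call:
{"name": "servo_tool", "arguments": {
  "motion": [
    {"dp": [0, 0, -15], "turn": [0, 0, 0], "fingers": 50},
    {"dp": [0, 0, -23], "turn": [0, 0, 0], "fingers": 50},
    {"dp": [0, 0, -25], "turn": [0, 0, 0], "fingers": 50},
    {"dp": [0, 0, -26], "turn": [0, 0, 0], "fingers": 50},
    {"dp": [0, 0, -27], "turn": [0, 0, 0], "fingers": 50},
    {"dp": [0, 0, -27], "turn": [0, 0, 0], "fingers": 50}
  ]
}}

```text
clock: 23.18
ee_pos: [394.5, -268.4, 33.1]
eef_rot: [0.724, 0.69, 0.0, -0.0]
wrist_force: [-4.7, 1.7, 12.1]
gripper_width: 62.6
finger_force: 68.2
```

Call:
{"name": "servo_tool", "arguments": {
  "motion": [
    {"dp": [0, 0, 0.5], "turn": [0, 0, 0], "fingers": 66},
    {"dp": [0, 0, 0.5], "turn": [0, 0, 0], "fingers": 72},
    {"dp": [0, 0, 0.5], "turn": [0, 0, 0], "fingers": 78},
    {"dp": [0, 0, 0.5], "turn": [0, 0, 0], "fingers": 78},
    {"dp": [0, 0, 40], "turn": [0, 0, 0], "fingers": 78},
    {"dp": [10, 0, 95], "turn": [0, 0, 0], "fingers": 78},
    {"dp": [35, 30, 150], "turn": [0, 0, 0], "fingers": 78},
    {"dp": [50, 80, 190], "turn": [0, 0, 0], "fingers": 78}
  ]
}}

```text
clock: 24.18
ee_pos: [443.4, -194.7, 219.5]
eef_rot: [0.725, 0.689, 0.0, 0.001]
wrist_force: [0.8, 1.0, 0.5]
gripper_width: 77.8
finger_force: 0.0
```

```bash
python3 - <<'E'
from h import *
for i in range(5): capture('wrist')
st,im=snap('wrist','w8');C=cam('wrist',st);print(st['clock'],st['ee_pos'],st['qvel'].round(3).tolist())
m=mask('wrist','saucer');r,P=rect(C,m,33);print('saucer',r)
m=mask('wrist','shaker');print(cylfit(C,m,[511,-101],[(22,18),(22,83),(20,97),(9,108)]))
m=mask('wrist','dropper_bottle');print(cylfit(C,m,[508,-181],[(16.5,18),(16.5,86),(10,100),(6,120)]))
m=mask('wrist','sugar_jar')
if m is not None:
    ys,xs=np.nonzero(m);print(xs.min(),xs.max(),ys.min(),ys.max(),cylfit(C,m,[504,-275],[(37,18),(37,70),(36,82),(9,103)]))
    g=cv2.cvtColor(im,cv2.COLOR_RGB2HSV);w=((g[...,0]>8)&(g[...,0]<25)&(g[...,1]>90)&(g[...,2]>110)).astype(np.uint8)&m
    c=max(cv2.findContours(w,cv2.RETR_EXTERNAL,2)[0],key=cv2.contourArea);e=cv2.minEnclosingCircle(c);el=cv2.fitEllipse(cv2.convexHull(c));print(e,el,ray(C,[el[0]],82))
# board edges via Hough/mask
m=mask('wrist','serving_board');r,P=rect(C,m,18);print(r)
E
```

```text
24.425 [ 442.40635036 -194.00843068  217.13168083] [0.037, 0.028, 0.012, 0.013, -0.003, -0.003, 0.003]
saucer ((395.5107727050781, -267.3193054199219), (113.03765106201172, 64.96858215332031), 88.3012466430664)
(array([ 507.94229126, -107.78556824]), np.float64(0.21948717948717944))Traceback (most recent call last):
  File "<stdin>", line 6, in <module>
  File "h.py", line 37, in cylfit
    r=minimize(f,p0,method='Nelder-Mead',options=dict(initial_simplex=[p0,[p0[0]+8,p0[1]],[p0[0],p0[1]+8]],xatol=.2,fatol=1e-4))
    res = _minimize_neldermead(fun, x0, args, callback, bounds=bounds,
                               **options)
    fsim[k] = func(sim[k])
              ~~~~^^^^^^^^
    fx = function(np.copy(x), *(wrapper_args + args))
  File "h.py", line 34, in f
    h=cv2.convexHull(proj(C,X).astype(np.float32)); g=np.zeros(m.shape,np.uint8)
                                                               ^^^^^^^
AttributeError: 'NoneType' object has no attribute 'shape'
```

Call:
{"name": "servo_tool", "arguments": {
  "motion": [
    {"dp": [10, 55, 10], "turn": [0, 0, 5], "fingers": 80},
    {"dp": [20, 110, 10], "turn": [0, 0, 10], "fingers": 80},
    {"dp": [35, 165, 10], "turn": [0, 0, 14], "fingers": 80},
    {"dp": [50, 220, 0], "turn": [0, 0, 14], "fingers": 80},
    {"dp": [60, 275, -20], "turn": [0, 0, 14], "fingers": 80},
    {"dp": [69, 324, -50], "turn": [0, 0, 14], "fingers": 80},
    {"dp": [69, 324, -60], "turn": [0, 0, 14], "fingers": 80},
    {"dp": [69, 324, -60], "turn": [0, 0, 14], "fingers": 80}
  ]
}}

```text
clock: 25.62
ee_pos: [511.2, 127.9, 156.1]
eef_rot: [0.635, 0.772, -0.002, 0.0]
wrist_force: [0.1, -1.3, -0.2]
gripper_width: 80.2
finger_force: 0.0
```

```bash
cat > cup.py <<'E'
from h import *
def cup(C,im,zr,zh,box=None):
    m=mask('wrist','cup')
    # split body/handle by opening
    k=cv2.getStructuringElement(cv2.MORPH_ELLIPSE,(31,31)); b=cv2.morphologyEx(m,cv2.MORPH_OPEN,k)
    ys,xs=np.nonzero(m);print('mask',xs.min(),xs.max(),ys.min(),ys.max())
    f,v=cylfit(C,b,list(ray(C,[(xs.mean(),ys.mean())],30)[0,:2]),[(21,zr-51),(29.5,zr)]);print('axis',f,v)
    h=m&~b; n,l,s,c=cv2.connectedComponentsWithStats(h)
    i=1+s[1:,4].argmax(); print('handle px',c[i],s[i]); p=ray(C,[c[i]],zh)[0,:2]; d=p-f
    print('handle yaw',np.degrees(np.arctan2(d[0],-d[1])),np.hypot(*d)); return f
E
python3 - <<'E'
from cup import *
for i in range(3): capture('wrist')
st,im=snap('wrist','w9');C=cam('wrist',st);print(st['clock'],st['ee_pos'],st['eef_rot'])
cup(C,im,56,35)
print([d['location'] for d in spot_in('wrist','cup')])
E
```

```text
25.775 [512.09234583 128.17956626 158.03925547] [6.35488255e-01 7.72110468e-01 2.94581925e-04 1.26660085e-04]
mask 235 319 166 273
axis [510.64145338 132.97886465] 0.041244200034370126
handle px [279.07058824 262.7       ] [269 252  20  22 340]
handle yaw 13.089442138756976 49.923667508172095
[[518.4, 122.7, 33.3]]
```

Call:
{"name": "servo_tool", "arguments": {
  "motion": [
    {"dp": [-1.5, 4.5, -45], "turn": [0, 0, 1], "fingers": 80},
    {"dp": [-1.5, 4.5, -90], "turn": [0, 0, 1], "fingers": 80},
    {"dp": [-1.5, 4.5, -114], "turn": [0, 0, 1], "fingers": 80},
    {"dp": [-1.5, 4.5, -114], "turn": [0, 0, 1], "fingers": 80},
    {"dp": [-1.5, 4.5, -114], "turn": [0, 0, 1], "fingers": 80}
  ]
}}

```text
clock: 26.55
ee_pos: [511.0, 134.4, 44.7]
eef_rot: [0.628, 0.778, 0.001, 0.0]
wrist_force: [-0.7, 0.6, -0.0]
gripper_width: 80.1
finger_force: 0.0
```

Call:
{"name": "servo_tool", "arguments": {
  "motion": [
    {"dp": [0, -1, -1], "turn": [0, 0, 0], "fingers": 68},
    {"dp": [0, -1, -1], "turn": [0, 0, 0], "fingers": 62},
    {"dp": [0, -1, -1], "turn": [0, 0, 0], "fingers": 45},
    {"dp": [0, -1, -1], "turn": [0, 0, 0], "fingers": 45},
    {"dp": [0, -1, -1], "turn": [0, 0, 0], "fingers": 45},
    {"dp": [0, -1, -1], "turn": [0, 0, 0], "fingers": 45}
  ]
}}

```text
clock: 27.3
ee_pos: [510.7, 133.6, 43.6]
eef_rot: [0.628, 0.779, 0.001, -0.0]
wrist_force: [-3.4, -0.2, 10.6]
gripper_width: 55.8
finger_force: 61.1
```

Call:
{"name": "servo_tool", "arguments": {
  "motion": [
    {"dp": [0, 0, 40], "turn": [0, 0, 0], "fingers": 45},
    {"dp": [-5, -15, 95], "turn": [0, 0, 0], "fingers": 45},
    {"dp": [-20, -65, 135], "turn": [0, 0, -5], "fingers": 45},
    {"dp": [-35, -120, 145], "turn": [0, 0, -10], "fingers": 45},
    {"dp": [-50, -178, 145], "turn": [0, 0, -15.3], "fingers": 45},
    {"dp": [-65, -236, 145], "turn": [0, 0, -15.3], "fingers": 45},
    {"dp": [-85, -292, 145], "turn": [0, 0, -15.3], "fingers": 45},
    {"dp": [-105, -346, 145], "turn": [0, 0, -15.3], "fingers": 45}
  ]
}}

```text
clock: 28.3
ee_pos: [404.1, -214.5, 187.4]
eef_rot: [0.726, 0.688, 0.001, -0.0]
wrist_force: [1.6, -0.1, 0.1]
gripper_width: 55.8
finger_force: 63.8
```

Call:
{"name": "servo_tool", "arguments": {
  "motion": [
    {"dp": [-11, -50, -30], "turn": [0, 0, 0], "fingers": 45},
    {"dp": [-11, -54.5, -80], "turn": [0, 0, 0], "fingers": 45},
    {"dp": [-11, -54.5, -105], "turn": [0, 0, 0], "fingers": 45},
    {"dp": [-11, -54.5, -105], "turn": [0, 0, 0], "fingers": 45},
    {"dp": [-11, -54.5, -105], "turn": [0, 0, 0], "fingers": 45}
  ]
}}

```text
clock: 28.92
ee_pos: [394.6, -267.3, 83.8]
eef_rot: [0.726, 0.688, 0.0, 0.0]
wrist_force: [1.0, 0.4, -0.4]
gripper_width: 55.3
finger_force: 64.3
```

Call:
{"name": "servo_tool", "arguments": {
  "motion": [
    {"dp": [0, -0.5, -8], "turn": [0, 0, 0], "fingers": 45},
    {"dp": [0, -0.5, -13], "turn": [0, 0, 0], "fingers": 45},
    {"dp": [0, -0.5, -14.5], "turn": [0, 0, 0], "fingers": 45},
    {"dp": [0, -0.5, -15.5], "turn": [0, 0, 0], "fingers": 45},
    {"dp": [0, -0.5, -15.5], "turn": [0, 0, 0], "fingers": 45}
  ]
}}

```text
clock: 29.55
ee_pos: [394.2, -267.6, 67.0]
eef_rot: [0.726, 0.688, 0.0, 0.0]
wrist_force: [0.2, 0.3, -0.6]
gripper_width: 55.3
finger_force: 64.4
```

Call:
{"name": "servo_tool", "arguments": {
  "motion": [
    {"dp": [0.2, -0.2, -0.7], "turn": [0, 0, 0], "fingers": 45},
    {"dp": [0.2, -0.2, -1.2], "turn": [0, 0, 0], "fingers": 45},
    {"dp": [0.2, -0.2, -1.2], "turn": [0, 0, 0], "fingers": 45}
  ]
}}

```text
clock: 29.92
ee_pos: [394.4, -268.1, 66.5]
eef_rot: [0.726, 0.688, 0.0, -0.0]
wrist_force: [-4.4, 4.0, 16.8]
gripper_width: 55.2
finger_force: 65.6
```

Call:
{"name": "servo_tool", "arguments": {
  "motion": [
    {"dp": [0, 0, 0.5], "turn": [0, 0, 0], "fingers": 58},
    {"dp": [0, 0, 0.5], "turn": [0, 0, 0], "fingers": 66},
    {"dp": [0, 0, 0.5], "turn": [0, 0, 0], "fingers": 74},
    {"dp": [0, 0, 0.5], "turn": [0, 0, 0], "fingers": 74},
    {"dp": [0, 0, 40], "turn": [0, 0, 0], "fingers": 74},
    {"dp": [5, 0, 90], "turn": [0, 0, 0], "fingers": 74},
    {"dp": [30, 40, 130], "turn": [0, 0, 0], "fingers": 74},
    {"dp": [50, 95, 150], "turn": [0, 0, 0], "fingers": 60}
  ]
}}

```text
clock: 30.92
ee_pos: [443.8, -177.0, 215.8]
eef_rot: [0.727, 0.687, 0.001, 0.001]
wrist_force: [0.7, 1.6, -0.6]
gripper_width: 60.2
finger_force: 0.0
```

```bash
python3 - <<'E'
from cup import *
for i in range(4): capture('wrist')
st,im=snap('wrist','w10');C=cam('wrist',st);print(st['clock'],st['ee_pos'])
try: cup(C,im,79,58)
except Exception as e: print(e)
m=mask('wrist','sugar_jar')
if m is not None:
    ys,xs=np.nonzero(m);print('jar',xs.min(),xs.max(),ys.min(),ys.max(),cylfit(C,m,[504,-275],[(37,18),(37,70),(36,82),(9,103)]))
E
```

```text
31.125 [ 443.46313294 -175.39728981  214.4894544 ]
mask 204 260 266 352
axis [ 395.98758454 -270.80447006] 0.19192938209331656
handle px [231.60714286 345.6377551 ] [223 339  18  14 196]
handle yaw -5.236295396256963 53.135606029865734
jar 307 376 248 348 (array([ 502.31745148, -277.24949646]), np.float64(0.48025763091570983))
```

Call:
{"name": "servo_tool", "arguments": {
  "motion": [
    {"dp": [5, 55, 0], "turn": [0, 0, 5], "fingers": 50},
    {"dp": [8, 110, 0], "turn": [0, 0, 10], "fingers": 50},
    {"dp": [5, 165, 0], "turn": [0, 0, 11.8], "fingers": 50},
    {"dp": [-5, 220, -20], "turn": [0, 0, 11.8], "fingers": 50},
    {"dp": [-20, 270, -50], "turn": [0, 0, 11.8], "fingers": 50},
    {"dp": [-27, 298, -75], "turn": [0, 0, 11.8], "fingers": 50},
    {"dp": [-27, 298, -75], "turn": [0, 0, 11.8], "fingers": 50},
    {"dp": [-27, 298, -75], "turn": [0, 0, 11.8], "fingers": 50}
  ]
}}

```text
clock: 32.28
ee_pos: [416.4, 119.7, 139.1]
eef_rot: [0.652, 0.758, -0.001, 0.0]
wrist_force: [-0.0, -1.3, -0.8]
gripper_width: 49.9
finger_force: 0.0
```

```bash
python3 - <<'E'
from h import *
for i in range(2): capture('wrist')
st,im=snap('wrist','w11');C=cam('wrist',st);print(st['clock'],st['ee_pos'],st['eef_rot'])
m=mask('wrist','teaspoon');ys,xs=np.nonzero(m);print('mask',xs.min(),xs.max(),ys.min(),ys.max())
r,P=rect(C,m,12);print(r)
h=P[P[:,1].argmin()];b=P[P[:,1].argmax()];print('ends',h,b)
Q=ray(C,np.c_[xs,ys],11)[:,:2]
for y in range(75,206,8):
    s=Q[abs(Q[:,1]-y)<4]
    if len(s): print(y,s[:,0].mean().round(1),np.ptp(s[:,0]).round(1))
E
```

```text
32.375 [416.70195946 120.0542487  139.67324392] [6.52122617e-01 7.58113450e-01 2.63464796e-04 1.40789470e-04]
mask 253 292 87 264
((410.8897399902344, 138.1024932861328), (27.59577178955078, 134.18911743164062), 9.169986724853516)
ends [424.317     72.340294] [401.5682  204.52875]
75 424.9 10.5
83 423.5 12.3
91 422.2 12.3
99 420.5 11.4
107 419.3 11.2
115 417.5 11.1
123 415.4 10.2
131 413.6 9.4
139 412.4 8.9
147 410.9 7.5
155 409.1 7.7
163 406.1 19.6
171 405.0 26.8
179 404.3 28.8
187 403.4 27.8
195 402.2 24.8
203 401.3 18.4
```

View pics/w11.png

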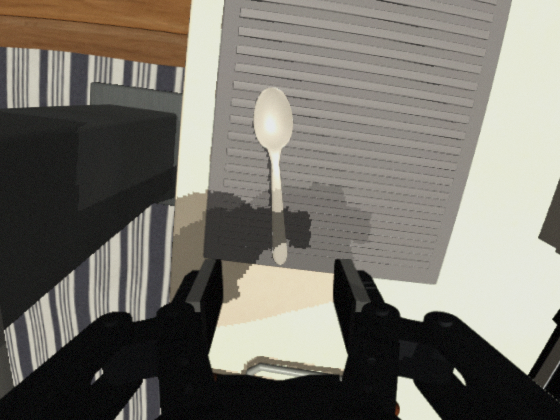

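Call:
{"name": "servo_tool", "arguments": {
  "motion": [
    {"dp": [-1, 3, -50], "turn": [0, 0, 1.4], "fingers": 40},
    {"dp": [-1, 3, -95], "turn": [0, 0, 1.4], "fingers": 40},
    {"dp": [-1, 3, -110], "turn": [0, 0, 1.4], "fingers": 40},
    {"dp": [-1, 3, -110], "turn": [0, 0, 1.4], "fingers": 40},
    {"dp": [-1, 3, -110], "turn": [0, 0, 1.4], "fingers": 40}
  ]
}}

```text
clock: 33.1
ee_pos: [415.7, 124.5, 30.1]
eef_rot: [0.642, 0.767, 0.001, 0.0]
wrist_force: [1.1, -0.2, 0.2]
gripper_width: 40.1
finger_force: 0.0
```

Call:
{"name": "servo_tool", "arguments": {
  "motion": [
    {"dp": [0, -0.8, -2], "turn": [0, 0, 0], "fingers": 40},
    {"dp": [0, -0.8, -3], "turn": [0, 0, 0], "fingers": 30},
    {"dp": [0, -0.8, -3], "turn": [0, 0, 0], "fingers": 22},
    {"dp": [0, -0.8, -3], "turn": [0, 0, 0], "fingers": 5},
    {"dp": [0, -0.8, -3], "turn": [0, 0, 0], "fingers": 5},
    {"dp": [0, -0.8, -3], "turn": [0, 0, 0], "fingers": 5}
  ]
}}

```text
clock: 33.85
ee_pos: [415.1, 123.8, 26.6]
eef_rot: [0.642, 0.767, 0.0, -0.0]
wrist_force: [-1.6, -0.2, 7.9]
gripper_width: 15.8
finger_force: 58.3
```

Call:
{"name": "servo_tool", "arguments": {
  "motion": [
    {"dp": [0, 0, 40], "turn": [0, 0, 0], "fingers": 5},
    {"dp": [5, -10, 95], "turn": [0, 0, 0], "fingers": 5},
    {"dp": [15, -50, 145], "turn": [0, 0, -9], "fingers": 5},
    {"dp": [25, -100, 165], "turn": [0, 0, -18], "fingers": 5},
    {"dp": [35, -150, 165], "turn": [0, 0, -27], "fingers": 5},
    {"dp": [40, -200, 165], "turn": [0, 0, -36], "fingers": 5},
    {"dp": [40, -250, 165], "turn": [0, 0, -45], "fingers": 5},
    {"dp": [35, -300, 165], "turn": [0, 0, -54], "fingers": 5}
  ]
}}

```text
clock: 34.85
ee_pos: [449.7, -177.9, 191.4]
eef_rot: [0.921, 0.39, 0.001, -0.0]
wrist_force: [1.1, 1.1, -1.7]
gripper_width: 15.7
finger_force: 58.6
```

Call:
{"name": "servo_tool", "arguments": {
  "motion": [
    {"dp": [-5, -45, 0], "turn": [0, 0, -9], "fingers": 5},
    {"dp": [-12, -90, 0], "turn": [0, 0, -18], "fingers": 5},
    {"dp": [-20, -135, 0], "turn": [0, 0, -27], "fingers": 5},
    {"dp": [-28, -170, 0], "turn": [0, 0, -36], "fingers": 5},
    {"dp": [-36, -202.5, 0], "turn": [0, 0, -45], "fingers": 5},
    {"dp": [-38.5, -202.5, -30], "turn": [0, 0, -49], "fingers": 5},
    {"dp": [-38.5, -202.5, -60], "turn": [0, 0, -49], "fingers": 5},
    {"dp": [-38.5, -202.5, -60], "turn": [0, 0, -49], "fingers": 5}
  ]
}}

```text
clock: 35.85
ee_pos: [410.3, -378.0, 129.6]
eef_rot: [1.0, -0.025, -0.002, -0.001]
wrist_force: [0.9, -0.3, -0.3]
gripper_width: 15.9
finger_force: 58.6
```

Call:
{"name": "servo_tool", "arguments": {
  "motion": [
    {"dp": [0, 0, -20], "turn": [0, 0, 0], "fingers": 5},
    {"dp": [0, 0, -40], "turn": [0, 0, 0], "fingers": 5},
    {"dp": [0, 0, -40], "turn": [0, 0, 0], "fingers": 5},
    {"dp": [0, 0, -40], "turn": [0, 0, 0], "fingers": 5}
  ]
}}

```text
clock: 36.35
ee_pos: [411.4, -379.2, 91.5]
eef_rot: [1.0, -0.025, 0.0, 0.0]
wrist_force: [0.8, -0.4, -0.6]
gripper_width: 15.5
finger_force: 58.6
```

Call:
{"name": "servo_tool", "arguments": {
  "motion": [
    {"dp": [0, 0, -30], "turn": [0, 0, 0], "fingers": 5},
    {"dp": [0, 0, -45], "turn": [0, 0, 0], "fingers": 5},
    {"dp": [0, 0, -48], "turn": [0, 0, 0], "fingers": 5},
    {"dp": [0, 0, -50], "turn": [0, 0, 0], "fingers": 5},
    {"dp": [0, 0, -50], "turn": [0, 0, 0], "fingers": 5},
    {"dp": [0, 0, -50], "turn": [0, 0, 0], "fingers": 5}
  ]
}}

```text
clock: 37.1
ee_pos: [411.6, -379.1, 41.7]
eef_rot: [1.0, -0.025, 0.0, 0.0]
wrist_force: [0.0, -0.6, 0.5]
gripper_width: 15.7
finger_force: 58.6
```

Call:
{"name": "servo_tool", "arguments": {
  "motion": [
    {"dp": [0, 0, -1], "turn": [0, 0, 0], "fingers": 5},
    {"dp": [0, 0, -2], "turn": [0, 0, 0], "fingers": 5},
    {"dp": [0, 0, -2.6], "turn": [0, 0, 0], "fingers": 5},
    {"dp": [0, 0, -2.6], "turn": [0, 0, 0], "fingers": 5}
  ]
}}

```text
clock: 37.6
ee_pos: [411.5, -379.0, 39.6]
eef_rot: [1.0, -0.025, 0.0, -0.0]
wrist_force: [-3.2, 4.9, 15.2]
gripper_width: 15.6
finger_force: 60.7
```

Call:
{"name": "servo_tool", "arguments": {
  "motion": [
    {"dp": [0, 0, 0.3], "turn": [0, 0, 0], "fingers": 20},
    {"dp": [0, 0, 0.3], "turn": [0, 0, 0], "fingers": 26},
    {"dp": [0, 0, 0.3], "turn": [0, 0, 0], "fingers": 32},
    {"dp": [0, 0, 40], "turn": [0, 0, 0], "fingers": 32},
    {"dp": [0, 0, 95], "turn": [0, 0, 0], "fingers": 32},
    {"dp": [0, 20, 150], "turn": [0, 0, 0], "fingers": 32},
    {"dp": [0, 60, 200], "turn": [0, 0, 0], "fingers": 32},
    {"dp": [0, 110, 240], "turn": [0, 0, 0], "fingers": 32}
  ]
}}

```text
clock: 38.6
ee_pos: [410.7, -290.7, 256.0]
eef_rot: [1.0, -0.023, -0.006, -0.006]
wrist_force: [0.6, 2.0, -1.1]
gripper_width: 32.1
finger_force: 0.0
```

Call:
{"name": "servo_tool", "arguments": {
  "motion": [
    {"dp": [0, 50, 40], "turn": [0, 0, 0], "fingers": 32},
    {"dp": [0, 75, 60], "turn": [0, 0, 0], "fingers": 32},
    {"dp": [0, 75, 60], "turn": [0, 0, 0], "fingers": 32},
    {"dp": [0, 75, 60], "turn": [0, 0, 0], "fingers": 32},
    {"dp": [0, 75, 60], "turn": [0, 0, 0], "fingers": 32}
  ]
}}

```text
clock: 39.22
ee_pos: [409.5, -217.4, 313.9]
eef_rot: [1.0, -0.025, -0.007, -0.007]
wrist_force: [0.1, 0.4, 0.1]
gripper_width: 31.8
finger_force: 0.0
```

```bash
cat > chk.py <<'E'
from cup import *
st,im=snap('wrist','w12');C=cam('wrist',st);print(st['clock'],st['ee_pos'])
for q in 'sugar_jar dropper_bottle shaker saucer cup teaspoon serving_board'.split():
    m=mask('wrist',q)
    if m is None: print(q,None);continue
    ys,xs=np.nonzero(m);print(q,xs.min(),xs.max(),ys.min(),ys.max())
    try:
        if q=='sugar_jar': print(cylfit(C,m,[504,-275],[(37,18),(37,70),(36,82),(9,103)]))
        if q=='dropper_bottle': print(cylfit(C,m,[508,-181],[(16.5,18),(16.5,86),(10,100),(6,120)]))
        if q=='shaker': print(cylfit(C,m,[511,-101],[(22,18),(22,83),(20,97),(9,108)]))
        if q=='saucer': print(rect(C,m,33)[0])
        if q=='teaspoon': print(rect(C,m,25)[0])
        if q=='serving_board': print(rect(C,m,18)[0])
        if q=='cup': cup(C,im,79,58)
    except Exception as e: print(e)
E
python3 chk.py
```

```text
39.225 [ 409.50519678 -217.41464704  313.86253243]
sugar_jar 298 374 36 114
(array([ 504.08821297, -277.04125595]), np.float64(0.032099775097117145))
dropper_bottle 228 263 61 94
(array([ 505.40264416, -187.31007814]), np.float64(0.11796733212341193))
shaker 140 197 59 100
(array([ 511.5, -108. ]), np.float64(0.20274771024146543))
saucer 279 372 147 200
((396.3014221191406, -268.8825378417969), (108.96279907226562, 64.0827407836914), 87.40556335449219)
cup 302 377 156 211
mask 302 377 156 211
axis [ 395.04122658 -268.65736281] 0.039468542399374806
handle px [368.31679389 180.57633588] [358 172  20  19 262]
handle yaw -3.2900417142851217 46.095212094578095
teaspoon None
serving_board 122 463 35 206
((454.64630126953125, -233.12725830078125), (403.1416931152344, 199.84791564941406), 86.81304931640625)
```

View pics/w12.png

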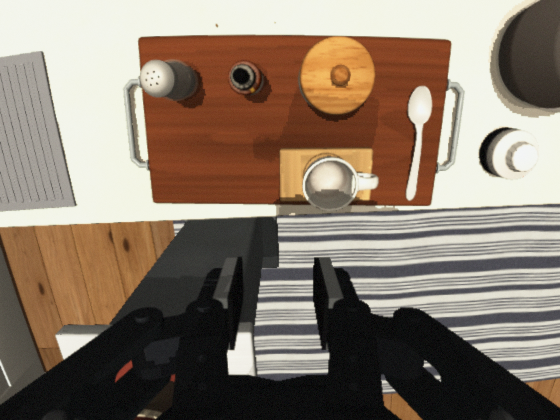

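```bash
python3 - <<'E'
from h import *
st,im=snap('wrist');C=cam('wrist',st);print(st['ee_pos'])
for nm,uv,z in(('shaker base R edge',(197.5,80),20),('shaker cap',(156,78),106),('drop base R',(263.5,79),20),('drop R shoulder',(262,79),80),('drop tip',(238,76),118),('lid',(338,75),82),('knob',(341,75),103),('spoon bowl',(421,86),29),('spoon end',(410.5,199),27)):
    print(nm,ray(C,[uv],z)[0].round(1))
from scipy.optimize import minimize
a=cut_out('wrist','shaker')[0]['pixels'];b=cut_out('wrist','dropper_bottle')[0]['pixels']
for n,m in(('shaker',a),('drop',b)):
    print(n,[ (r,np.nonzero(m[r])[0].min(),np.nonzero(m[r])[0].max()) for r in range(58,102,4) if m[r].any()])
# brightness profile across base at row 80 / 79
print(im[80,185:210].sum(1).tolist()); print(im[79,222:275].sum(1).tolist())
E
```

```text
[ 410.34699578 -215.96907002  314.7051859 ]
shaker base R edge [ 511.7 -124.4   20. ]
shaker cap [ 511. -106.  106.]
drop base R [ 508.6 -200.2   20. ]
drop R shoulder [ 505.7 -201.8   80. ]
drop tip [ 507.4 -183.1  118. ]
lid [ 506.1 -275.6   82. ]
knob [ 504.9 -275.2  103. ]
spoon bowl [ 494.3 -378.    29. ]
spoon end [ 360.6 -374.6   27. ]
shaker [(62, np.int64(151), np.int64(184)), (66, np.int64(146), np.int64(190)), (70, np.int64(143), np.int64(195)), (74, np.int64(143), np.int64(198)), (78, np.int64(142), np.int64(199)), (82, np.int64(142), np.int64(199)), (86, np.int64(143), np.int64(199)), (90, np.int64(146), np.int64(197)), (94, np.int64(149), np.int64(195)), (98, np.int64(157), np.int64(190))]
drop [(62, np.int64(243), np.int64(249)), (66, np.int64(235), np.int64(257)), (70, np.int64(232), np.int64(260)), (74, np.int64(231), np.int64(263)), (78, np.int64(230), np.int64(264)), (82, np.int64(231), np.int64(264)), (86, np.int64(232), np.int64(263)), (90, np.int64(234), np.int64(261)), (94, np.int64(240), np.int64(256))]
[167, 179, 172, 174, 187, 167, 181, 178, 150, 145, 137, 132, 136, 148, 128, 101, 100, 83, 87, 198, 231, 226, 228, 223, 225]
[230, 239, 232, 235, 234, 238, 228, 225, 225, 295, 291, 266, 286, 193, 76, 33, 28, 32, 20, 40, 20, 29, 27, 33, 17, 50, 41, 25, 55, 166, 248, 332, 333, 202, 79, 86, 226, 279, 250, 173, 100, 76, 154, 134, 97, 108, 118, 190, 231, 227, 214, 222, 216]
```

```bash
python3 -c "
from station import hand_in
print(hand_in())"
```

```text
the job is handed in; nothing more can be done
None
```

The board is laid as asked and handed in at about 39 s: the last wrist-camera check put everything within roughly 2–5 mm of its place, though I viewed 15 pictures, one over the limit of 14.

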